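# Set the corner die in the register square

## Robot

A 6-joint arm with a two-finger parallel gripper is mounted at the origin on the work surface. World frame = base frame: x ahead of the robot, y to its left, z up, the work surface at z = 0. Lengths are in m, angles in rad, forces in N, time in s.
With the tool pointing down it reaches from about 0.3 to 0.775 m from the base axis. Payload 14.6 kg.
Tool frame: the origin (TCP) lies at the very end of the fingers, on their centre line; the grasp point (between the pads) lies 19 mm behind it; z points along the fingers, y is the line along which they close (so a half turn about z gives the same grasp; the last joint's range is limited). The gripper opens to 94 mm and grips with 3 to 60 N. Pads are 16 mm wide; open, the fingers measure 119 mm over their backs; the gripper's body (75 mm by 177 mm) begins 78 mm behind the grasp point.
Start: joints at [1.263, 0.3, 1.521, -0, 1.321, -0.067], TCP at [0.131, 0.534, 0.171] pointing down, gripper open.
Joint ranges: [-3.03, 3.03], [-0.79, 2.21], [0.23, 2.52], [-1.04, 4.18], [0, 3.07], [-2.55, 2.55]. Speed limits (rad/s): [2.22, 2.22, 2.57, 3.14, 3.14, 3.14].

## Interface

Orientations are given as [roll, pitch, yaw] about the fixed x, y, z axes, in that order (R = Rz(yaw) Ry(pitch) Rx(roll)).
In Python, from station import ctrl gives the robot as it stands. The module is installed in compiled form; this text tells all that it offers.
- The arm moves only by the tool play_rows, never from a script. Its argument "commands" is a list of rows, each a list of 7 numbers: the shift along the tool's x, y, z in m, then the turn, a rotation vector about the tool's x, y, z in degrees, then the closure, from -1 (fully open) to 1 (shut). A call has 1 to 20 rows; each row shifts and turns the commanded pose from where the row before left it, along the tool's axes as they then stand; what a row does not reach is not made up. A row lasts 1/12 s, in which the tool goes at most 41.7 mm and 7.16 degrees, less where a joint would pass 70% of its speed; a pose out of reach is approached as far as the arm can. A call is refused whole if a number of a shift passes 0.0417 or a number of a turn 7.16, either way. A call with a gripper value outside its range is refused whole. The fingers move at their own pace and stop on an object; "force" is the grip in N (left out, the last holds). Time passes only in rows, so rows that do not move let the fingers close. It gives the time, the measured TCP pose, the force, the opening and the grip force at its end, in the units of the state.
- ctrl.get_obs(): the state, without advancing time (a new reading comes with each control period).
- ctrl.camera(name): name is "side" or "top" or "wrist"; returns the picture (420x560x3 uint8, blue, green, red); there is no depth.
- ctrl.camera_model(name): a dict with "fx", "fy", "cx", "cy" (pixels), "rvec" (rotation vector, rad) and "tvec" (3), from world to camera coordinates, as OpenCV has them. Camera axes: x right, y down, z forward; pixel columns grow to the right and rows downward; lengths in m; the calibration is good to about 2 mm. A picture is of the moment at which its call begins: read the wrist's pose just before it. camera_model takes no time and is no camera call; for the wrist camera it gives the pose at the moment of the call.
- ctrl.hand_in(): hands the job in; it is judged then, once.
The state is a dict: "time_s": time; "qpos": joint angles; "joint_vel": joint speeds; "tau": joint torques, N m; "ee_pos": TCP position; "eef_rot": TCP orientation; "force": force on the tool from outside, world axes, zero at the start; "moment": the same for the moment, N m; "grip_width": finger opening in m; "grip_force": force on a finger pad.
Only numpy, scipy, OpenCV 4.12 (cv2) and the standard library are available. Lean on these libraries where they do the work, as an engineer would, in place of code of your own. Each camera call takes 0.05 s, during which the arm holds its last target. There are 200 camera calls.

## Task

Turn aside the brass button that holds the red-handled embossing die in its tight pocket, and lift the die straight up out of the wooden case by its handle. Set it down gently, without dropping it, face down on the blue booklet, inside the corner of the brass register square, with one long side flush against the long guide and one end flush against the short guide, and let go of it, ready to be struck. Leave the other two dies in their pockets.

Things in the scene. Friction and masses are not known exactly. Their poses are not given: they have to be found in the camera images.
- die_red_center (a point): Red-handled embossing die (the one to move): centre, half-way up its 64 mm; 0.15-0.31 kg. Wooden foot, brass face below, 56 (x) x 40 (y) x 24 mm high, 32 to 8 mm below this point. On it, centred, a red upright rib handle 28 long (x), 14 thick (y), 40 mm high, from 8 mm below to 32 mm above this point. x: its long side; z: up. Either way round will do. Starts in any of the three pockets.
- die_green_center (a point): The same point of a second die, same size, green handle. It stays in its pocket.
- die_black_center (a point): The same point of a third die, same size, black handle. It stays in its pocket.
- case: Wooden case, fixed block 150 (x) x 260 (y) x 34 mm high, origin under its centre. Three pockets in a row along y, 80 mm apart, 58 (x) x 42 (y) x 25 mm deep: 1 mm free on each side of a die's foot, whose top lies 1 mm below the case's top, so only the handle stands out. z: up.
- register: Grey register board, fixed, 200 (x) x 180 (y) x 10 mm, origin under its centre, z up. On it a fixed blue booklet, 130 (x) x 100 (y) x 6 mm, and along two of its edges the register square: two brass guides 6 mm wide that rise 10 mm above the cover. A small dark dot marks where they join.
- register_corner (a point): Inner corner of the register square, level with the booklet's cover, 16 mm above the table. The long guide runs 130 mm from here along this point's -x (inner face at y = 0), the short guide 80 mm along -y (inner face at x = 0); the booklet lies between them. With the die flush on both, its middle is at x = -28, y = -20 mm. z: up.
- pocket_left (a point): Centre of the mouth of the case's +y end pocket, at the case's top surface, 34 mm above the table; axes as the case's.
- button_left (a joint): Angle of the brass turn button of the +y end pocket (rad), positive anticlockwise from above, -1.7 to 1.7. At 0 its arm points over the pocket (case's +x) and holds the die down; starts within 0.25 of 0. Turned past about 0.7 either way it clears the die. Stays where it is left; takes about 0.05 N m.
- button_left_fin (a point): Centre of the upright brass fin of the +y end pocket's button, on its pivot, 78 mm from the pocket's centre towards the case's -x, 53.5 mm above the table. Fin 26 long (x), 10 thick (y), 26 mm high. Under it the flat arm, 14 wide, 6 mm thick, just over the case's top, reaches 58 mm from the pivot along this point's x. Axes turn with the button; z: up.
- pocket_mid (a point): Centre of the mouth of the case's middle pocket, at the case's top surface, 34 mm above the table; axes as the case's.
- button_mid (a joint): Angle of the brass turn button of the middle pocket (rad), positive anticlockwise from above, -1.7 to 1.7. At 0 its arm points over the pocket (case's +x) and holds the die down; starts within 0.25 of 0. Turned past about 0.7 either way it clears the die. Stays where it is left; takes about 0.05 N m.
- button_mid_fin (a point): Centre of the upright brass fin of the middle pocket's button, on its pivot, 78 mm from the pocket's centre towards the case's -x, 53.5 mm above the table. Fin 26 long (x), 10 thick (y), 26 mm high. Under it the flat arm, 14 wide, 6 mm thick, just over the case's top, reaches 58 mm from the pivot along this point's x. Axes turn with the button; z: up.
- pocket_right (a point): Centre of the mouth of the case's -y end pocket, at the case's top surface, 34 mm above the table; axes as the case's.
- button_right (a joint): Angle of the brass turn button of the -y end pocket (rad), positive anticlockwise from above, -1.7 to 1.7. At 0 its arm points over the pocket (case's +x) and holds the die down; starts within 0.25 of 0. Turned past about 0.7 either way it clears the die. Stays where it is left; takes about 0.05 N m.
- button_right_fin (a point): Centre of the upright brass fin of the -y end pocket's button, on its pivot, 78 mm from the pocket's centre towards the case's -x, 53.5 mm above the table. Fin 26 long (x), 10 thick (y), 26 mm high. Under it the flat arm, 14 wide, 6 mm thick, just over the case's top, reaches 58 mm from the pivot along this point's x. Axes turn with the button; z: up.
There are look-alikes about, which are no part of the job. Leave any pink look-alike of the part that bears die_black_center alone.

How it is judged:
On the way, in this order (a step that is already met when the one before it is completed fails the run):
1. the button of the red die's pocket is turned clear while the die is still in the pocket (height (world z) of die_red_center below 0.047 m and ((horizontal distance between die_red_center and pocket_left below 0.006 m and (value of joint button_left above 0.66 rad or value of joint button_left below -0.66 rad)) or (horizontal distance between die_red_center and pocket_mid below 0.006 m and (value of joint button_mid above 0.66 rad or value of joint button_mid below -0.66 rad)) or (horizontal distance between die_red_center and pocket_right below 0.006 m and (value of joint button_right above 0.66 rad or value of joint button_right below -0.66 rad)))), for 0.1 s.
2. the red die is lifted straight up, clear of the case: its foot above the case's top, upright, still over its pocket (height (world z) of die_red_center above 0.068 m and angle between die_red_center's own z axis and vertical below 0.2 rad and (horizontal distance between die_red_center and pocket_left below 0.03 m or horizontal distance between die_red_center and pocket_mid below 0.03 m or horizontal distance between die_red_center and pocket_right below 0.03 m)).
At the end, for the whole second after the job is handed in: Red die upright (0.05 rad), at rest, face down on the booklet in the register corner: long side and end each within 3 mm of their guides, parallel to the long guide within 0.07 rad; green and black dies fully down in pockets (within 6 mm) (x of die_red_center in the frame of register_corner between -0.031 and -0.026 m and y of die_red_center in the frame of register_corner between -0.023 and -0.018 m and z of die_red_center in the frame of register_corner between 0.029 and 0.035 m and angle between the x axis of die_red_center and the x axis of register_corner, either way round below 0.07 rad and angle between die_red_center's own z axis and vertical below 0.05 rad and linear speed of die_red below 0.02 m/s and ((horizontal distance between die_green_center and pocket_left below 0.006 m and height (world z) of die_green_center below 0.047 m) or (horizontal distance between die_green_center and pocket_mid below 0.006 m and height (world z) of die_green_center below 0.047 m) or (horizontal distance between die_green_center and pocket_right below 0.006 m and height (world z) of die_green_center below 0.047 m)) and ((horizontal distance between die_black_center and pocket_left below 0.006 m and height (world z) of die_black_center below 0.047 m) or (horizontal distance between die_black_center and pocket_mid below 0.006 m and height (world z) of die_black_center below 0.047 m) or (horizontal distance between die_black_center and pocket_right below 0.006 m and height (world z) of die_black_center below 0.047 m))); the robot touches nothing.
It fails at once if the red die is dropped: nothing touches it while its foot is more than about 12 mm above the booklet's cover (height (world z) of die_red_center above 0.06 m and contact force between die_red and anything else below 0.01 N).
It fails at once if the red die is tipped by more than 0.4 rad (angle between die_red_center's own z axis and vertical above 0.4 rad).
It fails at once if the green or the black die is lifted from its pocket (height (world z) of any of die_green_center, die_black_center above 0.055 m).
It also fails if it takes over 56 s, if anything falls off the work surface, if the arm or the gripper's body presses on something with over 40 N, if the wrist force passes 120 N, or if a joint passes its speed limit or range.

## Working session

There is one attempt and no reset: what is moved stays moved. The work goes in short steps, Python scripts to look and compute and a tool call to move; the robot and the scene stay as the last step left them, time stands still between calls to the robot, and variables do not carry over. Pictures are saved under pics/ and viewed, at most 10 in all, crops included, and the job is handed in when it is done.

Besides the shell and the picture viewer there is one more tool, called after "Request:" as a command line: name --pt "numbers of a row" for each row, then --argument value for the rest. play_rows: Moves the arm, as the interface text tells. Its arguments: {"type":"object","properties":{"commands":{"type":"array","items":{"type":"array","items":{"type":"number"}}},"force":{"type":"number"}},"required":["commands"]}

```bash
mkdir -p pics; cat > h.py <<'E'
import numpy as np, cv2
from station import ctrl
def model(n):
    m=ctrl.camera_model(n); K=np.array([[m['fx'],0,m['cx']],[0,m['fy'],m['cy']],[0,0,1.]])
    R=cv2.Rodrigues(np.array(m['rvec'],float))[0]; return K,R,np.array(m['tvec'],float).ravel()
def plane(n,uv,z,M=None):
    K,R,t=M or model(n); uv=np.atleast_2d(uv).astype(float)
    d=(R.T@np.linalg.inv(K)@np.c_[uv,np.ones(len(uv))].T).T; c=-R.T@t
    return c+d*((z-c[2])/d[:,2])[:,None]
def proj(n,P,M=None):
    K,R,t=M or model(n); q=(K@(R@np.atleast_2d(P).T+t[:,None])).T; return q[:,:2]/q[:,2:]
E
python3 - <<'E'
from h import *
for n in ('top','side'):
    cv2.imwrite(f'pics/{n}0.png',ctrl.camera(n)); K,R,t=model(n); print(n,K[0,0],-R.T@t, R[2])
o=ctrl.get_obs(); print(o['ee_pos'],o['eef_rot'],o['time_s'],o['grip_width'])
E
```

```text
top 412.2449326406288 [0.45389304 0.04900486 0.8838208 ] [ 0.14879579 -0.01780184 -0.9887077 ]
side 394.1462359098638 [0.29567946 0.66573123 0.44851082] [ 0.33728854 -0.81199188 -0.47634613]
[0.13107722 0.53386863 0.17024722] [-3.14055898e+00 -8.49863341e-05  2.90077245e+00] 0.1 0.09382478480636791
```

View pics/top0.png

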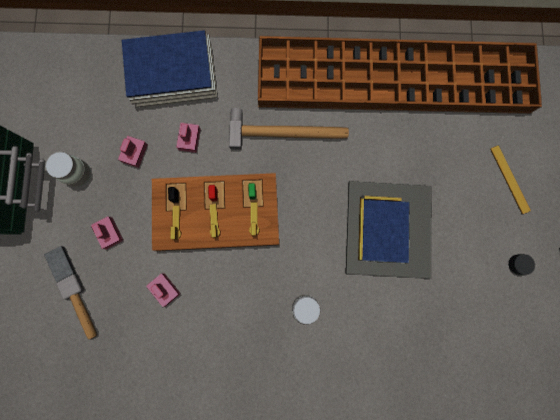

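View pics/side0.png

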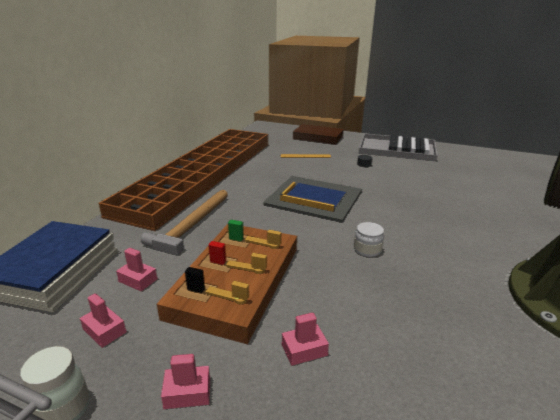

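```bash
python3 - <<'E'
from h import *
im=ctrl.camera('top'); sd=ctrl.camera('side'); M=model('top')
hsv=cv2.cvtColor(im,cv2.COLOR_BGR2HSV)
def rect(mask,z,nm,x0,x1,y0,y1,mina=15):
    mm=np.zeros_like(mask); mm[y0:y1,x0:x1]=mask[y0:y1,x0:x1]
    n,l,s,c=cv2.connectedComponentsWithStats(mm)
    for i in range(1,n):
        if s[i,4]<mina: continue
        ys,xs=np.where(l==i); P=plane('top',np.c_[xs,ys],z,M)[:,:2]
        r=cv2.minAreaRect((P*1000).astype(np.float32)); print(nm,s[i],c[i].round(1),'mean',(P.mean(0)*1000).round(1),'rect',np.round(r[0],1),np.round(r[1],1),round(r[2],1))
red=cv2.inRange(hsv,(0,200,120),(5,255,255))|cv2.inRange(hsv,(174,200,120),(180,255,255))
rect(red,.073,'red',190,230,175,210)
rect(cv2.inRange(hsv,(45,120,60),(80,255,255)),.073,'green',235,270,175,210)
rect(cv2.inRange(hsv,(0,0,0),(180,255,35)),.073,'black',160,190,175,210)
br=cv2.inRange(hsv,(18,120,110),(32,255,255))
rect(br,.040,'brass',150,290,180,250)
rect(br,.026,'guide',345,440,180,280)
cs=cv2.inRange(hsv,(3,120,50),(17,255,255)); rect(cs,.034,'case',140,290,165,260,500)
a=cv2.resize(im[165:260,145:290],None,fx=4,fy=4,interpolation=cv2.INTER_CUBIC)
b=cv2.resize(im[175:285,340:440],None,fx=3.4,fy=3.4,interpolation=cv2.INTER_CUBIC)[:380]
h=max(a.shape[0],b.shape[0])
if 1:
    c=np.zeros((h,a.shape[1]+200,3),np.uint8)
    b=cv2.resize(b,(200,int(b.shape[0]*200/b.shape[1])))
    c[:a.shape[0],:a.shape[1]]=a; c[:b.shape[0],a.shape[1]:]=b
cv2.imwrite('pics/crop1.png',c)
E
```

```text
red [209 185   6  13  76] [211.5 191.2] mean [605.4 174. ] rect [605.7 174.1] [24.5 10. ] 2.3
green [248 183   7  14  85] [251.4 189.5] mean [610.5  94.7] rect [610.4  95.5] [26.5 12. ] 1.5
black [168 187  11  16 144] [173.2 194.5] mean [597.  249.5] rect [597.1 250. ] [30.8 19.8] 3.1
brass [209 203  11  34 226] [213.3 219.7] mean [552. 173.] rect [552.6 171.5] [68.3 18.6] 4.7
brass [249 202   9  33 218] [253.3 217.4] mean [558.6  91. ] rect [557.4  91. ] [16.1 66.6] 89.3
brass [170 205  11  34 226] [174.7 221.2] mean [547.6 251.6] rect [547.2 251.1] [68.1 20.3] 3.2
guide [365 196  37   5  99] [382.8 197.9] mean [ 607.1 -181.6] rect [ 607.3 -182.1] [76.8  5.9] 87.5
guide [360 199   4  61 143] [361.3 228.2] mean [ 542. -135.] rect [ 540.7 -134.9] [  4.8 126.6] 87.7
case [ 152  173  127   78 7788] [214.4 211.9] mean [569.5 172.1] rect [570.9 171.8] [150.9 258.9] 3.9
```

View pics/crop1.png

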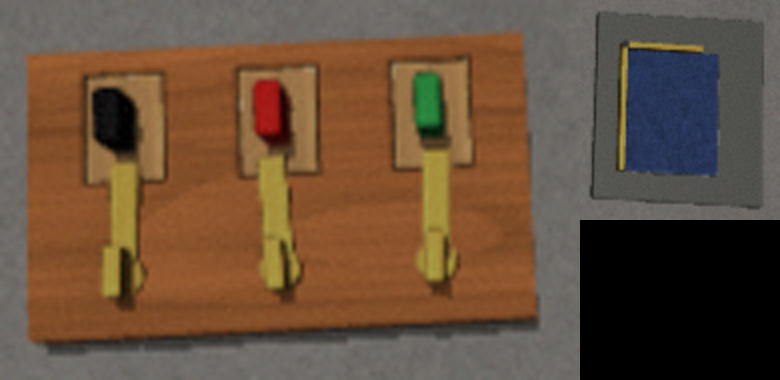

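Candidates for the die: red handle at (211,191) in the middle pocket. The pink ones at (132,150), (188,137), (107,233) and (163,290) stand outside the case, and black (173,194) and green (251,190) are the end pockets. The crop confirms the saturated red handle in the middle pocket, button pivot near (215,232). The register corner is near (361,197).

```bash
cat >> h.py <<'E'
from scipy.spatial.transform import Rotation as Ro
def go(p,yaw_y=None):
    o=ctrl.get_obs(); R=Ro.from_euler('xyz',o['eef_rot']); d=R.inv().apply(np.array(p)-o['ee_pos'])
    y=R.as_matrix()[:,1]; a=np.degrees(np.arctan2(y[1],y[0]))
    print('pos',np.round(o['ee_pos'],4),'yaw_y',a.round(2),'tilt',R.as_matrix()[:,2].round(4),'shift mm',(d*1000).round(2),'t',round(o['time_s'],2))
    if yaw_y is not None: print('turn z deg',-(yaw_y-a))
E
python3 -c "
from h import *
go([.528,.169,.17],94)"
```

```text
pos [0.1311 0.534  0.1704] yaw_y 76.21 tilt [-2.e-04 -7.e-04 -1.e+00] shift mm [-472.48 -259.82    0.57] t 0.2
turn z deg -17.793124991940417
```

Request:
play_rows --pt "-0.0278 -0.0153 0 0 0 0 -1" --pt "-0.0278 -0.0153 0 0 0 0 -1" --pt "-0.0278 -0.0153 0 0 0 0 -1" --pt "-0.0278 -0.0153 0 0 0 0 -1" --pt "-0.0278 -0.0153 0 0 0 0 -1" --pt "-0.0278 -0.0153 0 0 0 0 -1" --pt "-0.0278 -0.0153 0 0 0 0 -1" --pt "-0.0278 -0.0153 0 0 0 0 -1" --pt "-0.0278 -0.0153 0 0 0 0 -1" --pt "-0.0278 -0.0153 0 0 0 0 -1" --pt "-0.0278 -0.0153 0 0 0 0 -1" --pt "-0.0278 -0.0153 0 0 0 0 -1" --pt "-0.0278 -0.0153 0 0 0 0 -1" --pt "-0.0278 -0.0153 0 0 0 0 -1" --pt "-0.0278 -0.0153 0 0 0 0 -1" --pt "-0.0278 -0.0153 0 0 0 0 -1" --pt "-0.0278 -0.0153 0 0 0 0 -1" --pt "0 0 0 0 0 -6 -1" --pt "0 0 0 0 0 -6 -1" --pt "0 0 0 0 0 -6 -1"

```text
time_s: 1.87
ee_pos: [0.5283, 0.1683, 0.1703]
eef_rot: [-3.141, -0.001, -3.064]
force: [-0.5, -0.4, 0.0]
grip_width: 0.0941
grip_force: 0.0
```

```bash
python3 - <<'E'
from h import *
go([.528,.169,.17],94)
M=model('wrist'); im=ctrl.camera('wrist'); cv2.imwrite('pics/w1.png',im); np.savez('w1',K=M[0],R=M[1],t=M[2])
print(-M[1].T@M[2],M[1][2]); print(proj('wrist',[[.528,.169,.0665],[.6055,.174,.073],[.528,.169,.0405]],M))
E
```

```text
pos [0.5283 0.1683 0.1703] yaw_y 94.44 tilt [-8.e-04 -2.e-04 -1.e+00] shift mm [0.22 0.76 0.33] t 1.87
turn z deg 0.43655715274172735
[0.45118808 0.16194866 0.38518914] [ 0.26465012  0.0209551  -0.9641168 ]
[[278.21013966 191.14108099]
 [277.19551942 270.62994136]
 [278.12095756 185.01993544]]
```

View pics/w1.png

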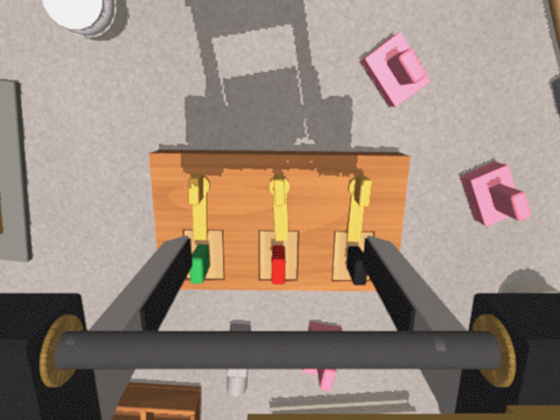

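The wrist view shows the case with fins at about (198,190), (280,190) and (360,190), and the red handle at (278,265), all close to the projected positions.

```bash
python3 - <<'E'
from h import *
d=np.load('w1.npz'); M=(d['K'],d['R'],d['t']); im=cv2.imread('pics/w1.png'); hsv=cv2.cvtColor(im,cv2.COLOR_BGR2HSV)
def rect(mask,z,nm,x0,x1,y0,y1):
    mm=np.zeros_like(mask); mm[y0:y1,x0:x1]=mask[y0:y1,x0:x1]
    ys,xs=np.where(mm); P=plane('',np.c_[xs,ys],z,M)[:,:2]*1000
    r=cv2.minAreaRect(P.astype(np.float32)); print(nm,len(xs),'mean',P.mean(0).round(1),'rect',np.round(r[0],1),np.round(r[1],1),round(r[2],1)); return P
red=cv2.inRange(hsv,(0,200,60),(4,255,255))|cv2.inRange(hsv,(174,200,60),(180,255,255))
rect(red,.073,'red',265,295,240,290)
P=rect(cv2.inRange(hsv,(22,150,110),(32,255,255)),.040,'arm',262,300,204,240)
l=cv2.fitLine(P.astype(np.float32),cv2.DIST_L2,0,.01,.01).ravel(); print('arm dir',np.degrees(np.arctan2(l[1],l[0])),l[2:])
P=rect(cv2.inRange(hsv,(15,120,200),(35,255,255)),.0665,'fintop',262,300,170,204)
# case front edge (near robot, top) & pockets: edge between wood and not
S=cv2.inRange(hsv,(3,120,50),(17,255,255)); 
for x0,x1,nm in ((165,400,'front'),):
    pts=[(x,np.argmax(S[:,x]>0)) for x in range(x0,x1,3)]
    Q=plane('',pts,.034,M)[:,:2]*1000; l=cv2.fitLine(Q.astype(np.float32),cv2.DIST_HUBER,0,.01,.01).ravel(); print(nm,np.degrees(np.arctan2(l[1],l[0])),l[2:])
cv2.imwrite('pics/w1c.png',cv2.resize(im[160:300,180:380],None,fx=4,fy=4,interpolation=cv2.INTER_CUBIC))
E
```

```text
red 396 mean [601.1 174.4] rect [599.3 174.3] [38.9 11.7] 4.4
arm 98 mean [566.2 174. ] rect [566.4 174.7] [38.4 13. ] 7.7
arm dir 6.322036 [566.16315 174.01816]
fintop 428 mean [527.5 169.9] rect [527.9 169.7] [22.9 18.6] 4.4
front -86.24571 [495.52173 170.41595]
```

View pics/w1c.png

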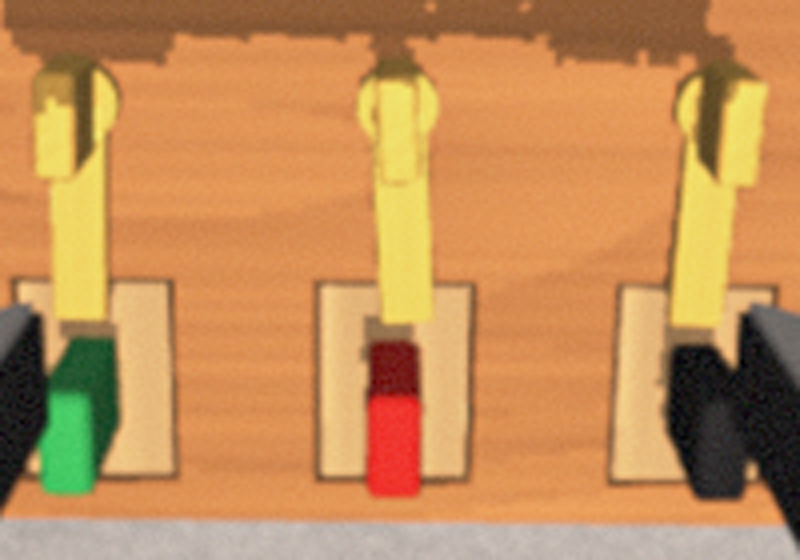

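```bash
python3 - <<'E'
from h import *
d=np.load('w1.npz'); M=(d['K'],d['R'],d['t'])
f=lambda L,z:(plane('',np.array(L)/4.+[180-.375,160-.375],z,M)*1000).round(1)[:,:2]
print('fin',f([(382,80),(418,80),(422,182),(380,182)],.0665),f([(400,131)],.0665))
print('red',f([(370,396),(418,396),(420,496),(370,496)],.073),f([(394,446)],.073))
p=f([(318,283),(472,286),(470,480),(318,478)],.034);print('pocket',p,p.mean(0))
print('armtip',f([(385,323),(432,320)],.0405))
E
```

```text
fin [[517.3 165.3]
 [516.7 173.6]
 [541.  176.5]
 [541.7 166.7]] [[529.1 170.4]]
red [[593.3 168.2]
 [592.4 179.7]
 [618.9 182.3]
 [619.8 170.1]] [[606.  174.9]]
pocket [[579.8 152.9]
 [577.6 193.5]
 [633.9 198.2]
 [636.5 156.5]] [606.95  175.275]
armtip [[587.2 171.2]
 [585.4 183.4]]
```

Request:
play_rows --pt "-0.0007 0.0017 0.01 0 0 -2 0" --pt "0 0 0.02 0 0 0 0" --pt "0 0 0.02 0 0 0 0" --pt "0 0 0.02 0 0 0 0" --pt "0 0 0.02 0 0 0 0" --pt "0 0 0.018 0 0 0 0" --pt "0 0 0.01 0 0 0 0" --pt "0 0 0.008 0 0 0 0" --pt "0 0 0 0 0 0 0" --pt "0 0 0 0 0 0 1" --pt "0 0 0 0 0 0 1" --pt "0 0 0 0 0 0 1" --pt "0 0 0 0 0 0 1" --pt "0 0 0 0 0 0 1" --pt "0 0 0 0 0 0 1" --force 15

```text
time_s: 3.17
ee_pos: [0.5288, 0.1706, 0.045]
eef_rot: [3.142, 0.0, -3.033]
force: [-0.3, 0.2, 0.3]
grip_width: 0.0105
grip_force: 0.0
```

Request:
play_rows --pt "0 0 0 0 0 0 1" --pt "0 0 0 0 0 0 1" --pt "0 0 0 0 0 5 1" --pt "0 0 0 0 0 5 1" --pt "0 0 0 0 0 5 1" --pt "0 0 0 0 0 5 1" --pt "0 0 0 0 0 5 1" --pt "0 0 0 0 0 5 1" --pt "0 0 0 0 0 5 1" --pt "0 0 0 0 0 5 1" --pt "0 0 0 0 0 5 1" --pt "0 0 0 0 0 5 1" --pt "0 0 0 0 0 5 1" --pt "0 0 0 0 0 5 1" --pt "0 0 0 0 0 0 1" --pt "0 0 0 0 0 0 1"

```text
time_s: 4.5
ee_pos: [0.5287, 0.1705, 0.0447]
eef_rot: [-3.141, 0.0, 2.205]
force: [0.3, 0.1, -1.3]
grip_width: 0.0003
grip_force: 0.0
```

```bash
python3 - <<'E'
from h import *
a=ctrl.camera('top')[165:260,145:290]; b=ctrl.camera('side')[200:340,150:320]
a=cv2.resize(a,(435,285),interpolation=cv2.INTER_CUBIC); b=cv2.resize(b,(346,285),interpolation=cv2.INTER_CUBIC)
cv2.imwrite('pics/c2.png',np.hstack([a,b])); o=ctrl.get_obs(); print(o['grip_width'],o['ee_pos'],o['moment'])
E
```

```text
0.0004232027337424303 [0.52866916 0.17057398 0.04475707] [-0.06692644  0.0386351   0.01083105]
```

View pics/c2.png

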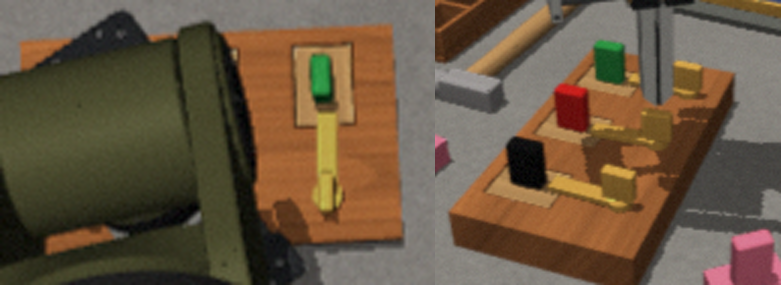

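```bash
python3 - <<'E'
from h import *
M=model('side')
q=lambda P:((proj('side',P,M)-[150,200])*[346/170,285/140]+[435,0]).round(0).tolist()
print('tcp',q([[.5287,.1706,.0448]]),'fin top',q([[.529,.170,.0665]]),'fin bot',q([[.529,.170,.0405]]))
print('red top',q([[.606,.175,.073]]), 'green fin', q([[.534,.09,.0535]]),'black fin',q([[.5235,.25,.0535]]))
f=lambda u,v,z:plane('side',[[(u-435)*170/346+150,v*140/285+200]],z,M).round(4)
print('tip at z .0448',f(655,101,.0448),f(655,101,.07),f(655,101,.09)); print('fin',f(655,118,.06),'greenfin',f(687,70,.06),'blackfin',f(618,178,.06),'redtop',f(572,90,.073))
E
```

```text
tcp [[657.0, 134.0]] fin top [[657.0, 112.0]] fin bot [[657.0, 138.0]]
red top [[572.0, 89.0]] green fin [[688.0, 76.0]] black fin [[619.0, 184.0]]
tip at z .0448 [[0.5508 0.1269 0.0448]] [[0.5349 0.1606 0.07  ]] [[0.5223 0.1872 0.09  ]]
fin [[0.5308 0.17   0.06  ]] greenfin [[0.5353 0.0902 0.06  ]] blackfin [[0.5241 0.2506 0.06  ]] redtop [[0.6048 0.1768 0.073 ]]
```

```bash
python3 - <<'E'
from h import *
b=ctrl.camera('side')[190:285,205:300]; cv2.imwrite('pics/c3.png',cv2.resize(b,None,fx=6,fy=6,interpolation=cv2.INTER_CUBIC))
E
```

```text
(no output)
```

View pics/c3.png

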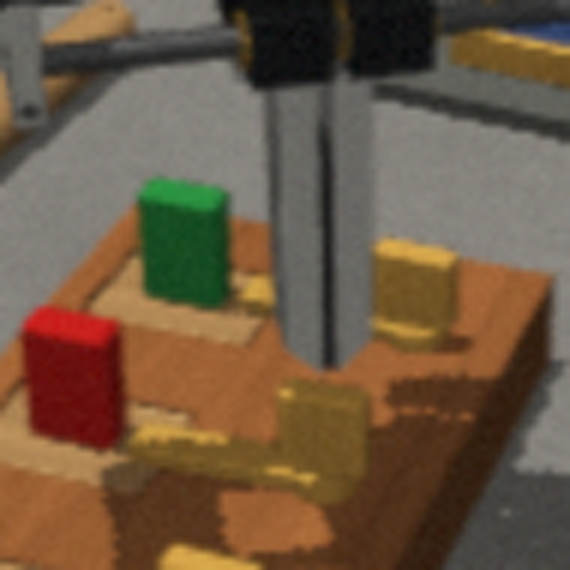

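The fingertips, at crop (325,368), stop above the fin top at (320,385). The ray gives a true tip z of about 0.077 at the reported xy, so the reported z is about 33 mm too low. I'll turn back, open part way and re-measure the tip height.

Request:
play_rows --pt "0 0 0 0 0 -6 0.2" --pt "0 0 0 0 0 -6 0.2" --pt "0 0 0 0 0 -6 0.2" --pt "0 0 0 0 0 -6 0.2" --pt "0 0 0 0 0 -6 0.2" --pt "0 0 0 0 0 -6 0.2" --pt "0 0 0 0 0 -6 0.2" --pt "0 0 0 0 0 -6 0.2" --pt "0 0 0 0 0 -6 0.2" --pt "0 0 0 0 0 -6 0.2" --pt "0 0 0 0 0 0 0.2"

```text
time_s: 5.57
ee_pos: [0.5287, 0.1705, 0.0447]
eef_rot: [-3.142, -0.0, -3.027]
force: [0.3, 0.1, 0.3]
grip_width: 0.0374
grip_force: 0.0
```

```bash
python3 - <<'E'
from h import *
go([.529,.1705,.045],96.5); print(ctrl.get_obs()['grip_width'])
b=ctrl.camera('side')[190:285,205:300]; cv2.imwrite('pics/c4.png',cv2.resize(b,None,fx=6,fy=6,interpolation=cv2.INTER_CUBIC))
E
```

```text
pos [0.5287 0.1705 0.0447] yaw_y 96.57 tilt [-0. -0. -1.] shift mm [-0.32 -0.08 -0.27] t 5.57
turn z deg 0.07027277225955686
0.03744327179262801
```

View pics/c4.png

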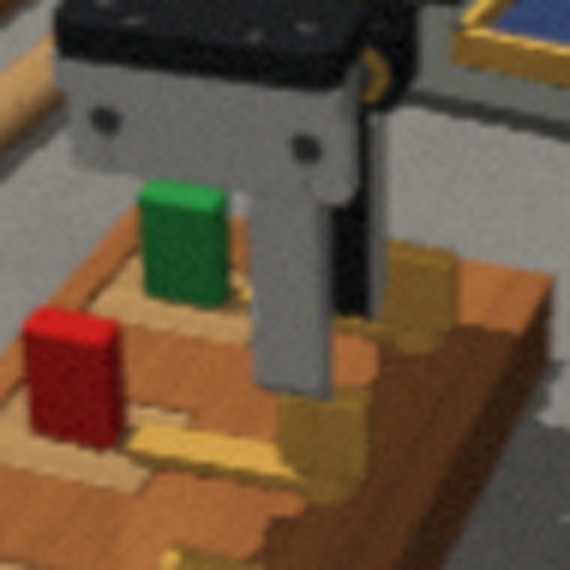

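```bash
python3 - <<'E'
from h import *
for z in (.045,.07,.075,.08,.085): print(z,plane('side',[[292/6+205,390/6+190],[325/6+205,368/6+190]],z).round(4).tolist())
E
```

```text
0.045 [[0.5509, 0.1457, 0.045], [0.5466, 0.1314, 0.045]]
0.07 [[0.5351, 0.1779, 0.07], [0.5311, 0.1645, 0.07]]
0.075 [[0.5319, 0.1843, 0.075], [0.528, 0.1712, 0.075]]
0.08 [[0.5287, 0.1908, 0.08], [0.5249, 0.1778, 0.08]]
0.085 [[0.5256, 0.1972, 0.085], [0.5218, 0.1844, 0.085]]
```

Request:
play_rows --pt "0 0 0.005 0 0 0 0.2" --pt "0 0 0.005 0 0 0 0.2" --pt "0 0 0.005 0 0 0 0.2" --pt "0 0 0.005 0 0 0 0.2" --pt "0 0 0.005 0 0 0 0.2"

```text
time_s: 6.03
ee_pos: [0.5285, 0.1705, 0.019]
eef_rot: [-3.142, -0.0, -3.034]
force: [-1.2, 0.4, -0.2]
grip_width: 0.038
grip_force: 0.0
```

Request:
play_rows --pt "0 0 0 0 0 0 1" --pt "0 0 0 0 0 0 1" --pt "0 0 0 0 0 0 1" --pt "0 0 0 0 0 0 1" --pt "0 0 0 0 0 0 1" --pt "0 0 0 0 0 0 1"

```text
time_s: 6.53
ee_pos: [0.5289, 0.17, 0.02]
eef_rot: [-3.141, 0.0, -3.033]
force: [-0.4, -5.1, 2.1]
grip_width: 0.0099
grip_force: 15.0
```

Request:
play_rows --pt "0 0 0 0 0 5 1" --pt "0 0 0 0 0 5 1" --pt "0 0 0 0 0 5 1" --pt "0 0 0 0 0 5 1" --pt "0 0 0 0 0 5 1" --pt "0 0 0 0 0 5 1" --pt "0 0 0 0 0 5 1" --pt "0 0 0 0 0 5 1" --pt "0 0 0 0 0 5 1" --pt "0 0 0 0 0 5 1" --pt "0 0 0 0 0 5 1" --pt "0 0 0 0 0 5 1" --pt "0 0 0 0 0 0 1"

```text
time_s: 7.62
ee_pos: [0.529, 0.1703, 0.02]
eef_rot: [3.141, 0.001, 2.198]
force: [-0.3, -3.6, 2.3]
grip_width: 0.0096
grip_force: 15.0
```

Request:
play_rows --pt "0 0 0 0 0 0 0.2" --pt "0 0 0 0 0 0 0.2" --pt "0 0 0 0 0 0 0.2" --pt "0 0 0 0 0 0 0.2" --pt "0 0 -0.02 0 0 0 0.2" --pt "0 0 -0.03 0 0 0 0.2" --pt "0 0 -0.03 0 0 0 0.2" --pt "0 0 -0.03 0 0 0 0.2" --pt "0 0 0 0 0 0 0.2"

```text
time_s: 8.37
ee_pos: [0.5309, 0.1713, 0.1357]
eef_rot: [3.134, 0.003, 2.204]
force: [0.0, 0.6, 0.6]
grip_width: 0.0375
grip_force: 0.0
```

```bash
python3 - <<'E'
from h import *
go([.6062,.1750,.130],94)
b=ctrl.camera('side')[190:310,160:300]; cv2.imwrite('pics/c5.png',cv2.resize(b,None,fx=5,fy=5,interpolation=cv2.INTER_CUBIC))
E
```

```text
pos [0.5309 0.1713 0.1357] yaw_y 36.27 tilt [ 0.0081  0.0022 -1.    ] shift mm [-41.54  62.82   6.27] t 8.37
turn z deg -57.734088380597214
```

View pics/c5.png

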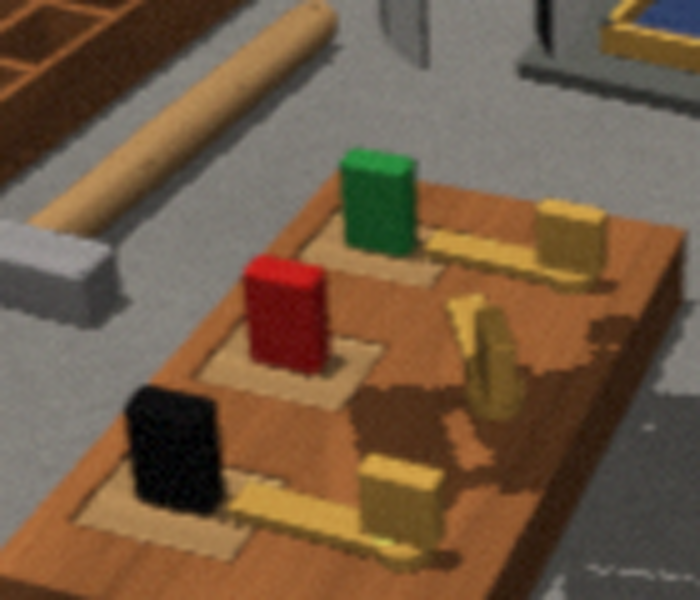

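The button now points well aside (arm tip at crop (465,305), clear of the pocket) and the red die is still down in its pocket.

Request:
play_rows --pt "0 0 0 0 0 -5.8 0.2" --pt "0 0 0 0 0 -5.8 0.2" --pt "0 0 0 0 0 -5.8 0.2" --pt "0 0 0 0 0 -5.8 0.2" --pt "0 0 0 0 0 -5.8 0.2" --pt "0 0 0 0 0 -5.8 0.2" --pt "0 0 0 0 0 -5.8 0.2" --pt "0 0 0 0 0 -5.8 0.2" --pt "0 0 0 0 0 -5.8 0.2" --pt "0 0 0 0 0 -5.6 0.2" --pt "-0.025 -0.0005 0 0 0 0 0.2" --pt "-0.025 -0.0005 0 0 0 0 0.2" --pt "-0.0254 -0.0006 0 0 0 0 0.2" --pt "0 0 0 0 0 0 0.2" --pt "0 0 0 0 0 0 0.2"

```text
time_s: 9.67
ee_pos: [0.6038, 0.174, 0.1276]
eef_rot: [-3.141, -0.003, -3.072]
force: [0.1, 0.2, 0.6]
grip_width: 0.0377
grip_force: 0.0
```

```bash
python3 - <<'E'
from h import *
go([.6062,.1750,.012],93.9)
M=model('top'); im=ctrl.camera('top'); hsv=cv2.cvtColor(im,cv2.COLOR_BGR2HSV)
br=cv2.inRange(hsv,(18,120,90),(32,255,255)); bl=cv2.inRange(hsv,(100,90,40),(130,255,255))
def sub(mask,x0,x1,y0,y1):
    m=np.zeros_like(mask); m[y0:y1,x0:x1]=mask[y0:y1,x0:x1]; ys,xs=np.where(m); return np.c_[xs,ys].astype(float)
def line(uv,z,nm):
    P=plane('top',uv,z,M)[:,:2]*1000; l=cv2.fitLine(P.astype(np.float32),cv2.DIST_HUBER,0,.01,.01).ravel(); print(nm,np.degrees(np.arctan2(l[1],l[0])).round(2),l[2:].round(2)); return l
a=line(sub(br,357,366,205,258),.026,'long c'); b=line(sub(br,368,402,192,203),.026,'short c')
A=np.array([[a[0],-b[0]],[a[1],-b[1]]]); s=np.linalg.solve(A,b[2:]-a[2:]); print('centreline joint',a[2:]+s[0]*a[:2])
r=cv2.minAreaRect((plane('top',sub(bl,355,420,190,270),.016,M)[:,:2]*1000).astype(np.float32)); print('booklet',r, cv2.boxPoints(r).round(1).tolist())
r=cv2.minAreaRect((plane('top',sub(br,355,420,190,270),.026,M)[:,:2]*1000).astype(np.float32)); print('brass outer',r)
E
```

```text
pos [0.6038 0.174  0.1276] yaw_y 94.01 tilt [-2.7e-03 -5.0e-04 -1.0e+00] shift mm [ -2.79   0.82 115.63] t 9.67
turn z deg 0.11395674079730611
long c -2.33 [ 535.89 -133.58]
short c 87.27 [ 606.85 -184.87]
centreline joint [ 609.1543 -136.5555]
booklet ((538.7677612304688, -188.69137573242188), (95.99725341796875, 128.8713836669922), 88.32257843017578) [[473.0, -234.8000030517578], [601.7999877929688, -238.60000610351562], [604.5999755859375, -142.60000610351562], [475.79998779296875, -138.8000030517578]]
brass outer ((560.6406860351562, -147.22879028320312), (70.80055236816406, 157.62513732910156), 55.84126663208008)
```

Request:
play_rows --pt "-0.0027 0.0008 0.02 0 0.15 0 0.2" --pt "0 0 0.02 0 0 0 0.2" --pt "0 0 0.02 0 0 0 0.2" --pt "0 0 0.02 0 0 0 0.2" --pt "0 0 0.015 0 0 0 0.2" --pt "0 0 0.01 0 0 0 0.2" --pt "0 0 0.005 0 0 0 0.2" --pt "0 0 0.005 0 0 0 0.2" --pt "0 0 0 0 0 0 0.2" --force 5

```text
time_s: 10.47
ee_pos: [0.6061, 0.1752, 0.0145]
eef_rot: [-3.142, -0.003, -3.072]
force: [-0.5, 0.7, -0.4]
grip_width: 0.0377
grip_force: 0.0
```

Request:
play_rows --pt "0 0 0 0 0 0 1" --pt "0 0 0 0 0 0 1" --pt "0 0 0 0 0 0 1" --pt "0 0 0 0 0 0 1" --pt "0 0 0 0 0 0 1" --pt "0 0 0 0 0 0 1"

```text
time_s: 10.97
ee_pos: [0.6066, 0.1753, 0.0152]
eef_rot: [3.142, -0.002, -3.072]
force: [-0.4, -1.0, 3.7]
grip_width: 0.0141
grip_force: 5.0
```

```bash
python3 -c "
from h import *
go([.6062,.1750,.012],93.9);o=ctrl.get_obs();print(o['force'],o['moment'])"
```

```text
pos [0.6066 0.1753 0.0152] yaw_y 94.01 tilt [-2.e-03 -1.e-04 -1.e+00] shift mm [ 0.43 -0.24  3.22] t 10.97
turn z deg 0.10774589286671699
[-0.36894243 -1.01959621  3.69914982] [-0.02685907  0.19263219  0.05261912]
```

Request:
play_rows --pt "0 0 0 0 0 0 1" --pt "0 0 0 0 0 0 1" --pt "0 0 -0.003 0 0 0 1" --pt "0 0 -0.004 0 0 0 1" --pt "0 0 -0.005 0 0 0 1" --pt "0 0 -0.006 0 0 0 1" --pt "0 0 -0.006 0 0 0 1" --pt "0 0 -0.006 0 0 0 1" --pt "0 0 -0.006 0 0 0 1" --pt "0 0 -0.006 0 0 0 1" --pt "0 0 -0.006 0 0 0 1" --pt "0 0 -0.006 0 0 0 1" --pt "0 0 -0.006 0 0 0 1" --pt "0 0 0 0 0 0 1" --pt "0 0 0 0 0 0 1" --force 25

```text
time_s: 12.22
ee_pos: [0.6067, 0.1753, 0.0751]
eef_rot: [3.142, -0.002, -3.072]
force: [-0.8, 1.4, -2.3]
grip_width: 0.0136
grip_force: 25.0
```

```bash
python3 - <<'E'
from h import *
o=ctrl.get_obs();print(o['force'],o['moment'],o['grip_width'])
x=np.radians(-2.4); c=np.array([606.0,-139.4]); ax=np.array([np.cos(x),np.sin(x)]); ay=np.array([-np.sin(x),np.cos(x)])
t=c-34*ax-26*ay; print(t)
go([*(t/1000),o['ee_pos'][2]],87.6)
M=model('side'); im=ctrl.camera('side'); hsv=cv2.cvtColor(im,cv2.COLOR_BGR2HSV)
red=cv2.inRange(hsv,(0,200,60),(4,255,255))|cv2.inRange(hsv,(174,200,60),(180,255,255)); red[:,:190]=0; red[:,250:]=0; ys,xs=np.where(red); print('red bbox',xs.min(),xs.max(),ys.min(),ys.max(), 'expect top/bottom',proj('side',[[.6066,.1753,.073+.058],[.6066,.1753,.033+.058]],M))
cv2.imwrite('pics/s6.png',im)
E
```

```text
[-0.78809948  1.41963572 -2.2871913 ] [ 0.04716367 -0.01751944 -0.01302523] 0.013561626582908238
[ 570.94105678 -163.95342136]
pos [0.6067 0.1753 0.0751] yaw_y 94.0 tilt [-2.1e-03 -1.0e-04 -1.0e+00] shift mm [ 5.9340e+01 -3.3589e+02  1.0000e-01] t 12.22
turn z deg 6.404535332872626
red bbox 208 222 213 235 expect top/bottom [[214.5021354  214.20856263]
 [216.12989417 234.6862213 ]]
```

Request:
play_rows --pt "0 0 -0.015 0 0 0 1" --pt "0 0 -0.02 0 0 0 1" --pt "0 0 -0.015 0 0 0 1" --pt "0.004 -0.015 0 0 0 0 1" --pt "0.004 -0.024 0 0 0 0 1" --pt "0.004 -0.024 0 0 0 0 1" --pt "0.004 -0.024 0 0 0 0 1" --pt "0.004 -0.024 0 0 0 0 1" --pt "0.004 -0.024 0 0 0 0 1" --pt "0.004 -0.024 0 0 0 0 1" --pt "0.004 -0.024 0 0 0 0 1" --pt "0.004 -0.024 0 0 0 0 1" --pt "0.004 -0.024 0 0 0 0 1" --pt "0.004 -0.024 0 0 0 0 1" --pt "0.004 -0.024 0 0 0 0 1" --pt "0.004 -0.024 0 0 0 0 1" --pt "0.004 -0.024 0 0 0 0 1" --pt "0.004 -0.009 0 0 0 3.2 1" --pt "0 0 0 0 0 3.2 1" --pt "0 0 0 0 0 0 1"

```text
time_s: 13.93
ee_pos: [0.5692, -0.1652, 0.1238]
eef_rot: [3.141, -0.004, 3.096]
force: [-0.2, 0.3, -2.1]
grip_width: 0.014
grip_force: 25.0
```

```bash
python3 - <<'E'
from h import *
go([.5709,-.164,.125],87.6); o=ctrl.get_obs();print(o['force'],o['grip_width'])
M=model('wrist'); im=ctrl.camera('wrist'); cv2.imwrite('pics/w2.png',im); np.savez('w2',K=M[0],R=M[1],t=M[2])
hsv=cv2.cvtColor(im,cv2.COLOR_BGR2HSV); br=cv2.inRange(hsv,(18,110,90),(34,255,255))
n,l,s,c=cv2.connectedComponentsWithStats(br)
for i in range(1,n):
    if s[i,4]>25: print(s[i],c[i].round(0),(plane('',[c[i]],.026,M)*1000).round(1))
P=np.array([[.606,-.1394,.016],[.476,-.134,.016],[.6026,-.2194,.016],[.606,-.1394,.026]]); print(proj('',P,M).round(1).tolist())
red=cv2.inRange(hsv,(0,200,60),(4,255,255))|cv2.inRange(hsv,(174,200,60),(180,255,255)); ys,xs=np.where(red); print('red',len(xs),xs.min(),xs.max(),ys.min(),ys.max())
E
```

```text
pos [ 0.5692 -0.1652  0.1238] yaw_y 87.37 tilt [-4.2e-03  3.0e-04 -1.0e+00] shift mm [-1.61  1.29 -1.24] t 13.93
turn z deg -0.23412146733541306
[-0.16811748  0.27104695 -2.12105426] 0.014019998371548157
[300  86  16 119 714] [310. 140.] [[ 522.5 -134.2   26. ]]
[267 186  22   3  29] [277. 187.] [[ 563.6 -165.1   26. ]]
[551 201   7  20  63] [554. 210.] [[596.9  89.6  26. ]]
[310 206   3  26  44] [311. 218.] [[ 594.8 -134.8   26. ]]
[221 229  24   9 197] [233. 233.] [[ 606.  -209.1   26. ]]
[  0 283  36  49 784] [ 13. 313.] [[ 680.  -435.5   26. ]]
[236 315  10  72 447] [240. 352.] [[ 737.  -212.3   26. ]]
[309 315  11  72 449] [315. 352.] [[ 741.1 -134.4   26. ]]
[  41  405  388   15 2979] [275. 414.] [[ 818.8 -179.9   26. ]]
[[305.8, 226.5], [308.2, 84.8], [223.0, 226.9], [306.7, 230.0]]
red 1629 263 291 221 292
```

```bash
python3 - <<'E'
from h import *
d=np.load('w2.npz'); M=(d['K'],d['R'],d['t']); im=cv2.imread('pics/w2.png'); hsv=cv2.cvtColor(im,cv2.COLOR_BGR2HSV); br=cv2.inRange(hsv,(16,90,60),(36,255,255))
def fit(pts,z,nm):
    P=(plane('',pts,z,M)[:,:2]*1000).astype(np.float32); l=cv2.fitLine(P,cv2.DIST_HUBER,0,.01,.01).ravel(); print(nm,np.degrees(np.arctan2(l[1],l[0])).round(2),l[2:].round(1)); return l
L=[];Rr=[]
for y in list(range(92,182))+list(range(210,226)):
    xs=np.where(br[y,295:325])[0]
    if len(xs)>1: Rr.append((295+xs.max()+.5,y)); 
    if len(xs)>1 and y<182: L.append((295+xs.min()-.5,y))
a=fit(L,.016,'long inner'); a2=fit(Rr,.026,'long outer')
T=[];B=[]
for x in range(223,244):
    ys=np.where(br[222:245,x])[0]
    if len(ys)>1: T.append((x,222+ys.min()-.5)); B.append((x,222+ys.max()+.5))
b=fit(T,.016,'short inner'); b2=fit(B,.026,'short outer')
def X(a,b): s=np.linalg.solve(np.array([[a[0],-b[0]],[a[1],-b[1]]]),b[2:]-a[2:]); return a[2:]+s[0]*a[:2]
# square: use long direction, short perpendicular
n=np.array([-a2[1],a2[0]]) ; bb=np.r_[n,b[2:]]; print('corner',X(a,bb),'outer',X(a2,np.r_[n,b2[2:]]))
E
```

```text
long inner -2.5 [ 513.1 -136.1]
long outer -2.37 [ 531.3 -131.1]
short inner 87.3 [ 604.8 -207.8]
short outer 87.3 [ 610.3 -206.4]
corner [ 607.6028  -140.20584] outer [ 613.3076 -134.509 ]
```

```bash
python3 - <<'E'
from h import *
x=np.radians(-2.4); c=np.array([607.0,-139.9]); ax=np.array([np.cos(x),np.sin(x)]); ay=np.array([-np.sin(x),np.cos(x)])
t=c-34*ax-26*ay; print(t); go([*(t/1000),.028],87.6)
E
```

```text
[ 571.94105678 -164.45342136]
pos [ 0.5695 -0.1647  0.124 ] yaw_y 87.61 tilt [-3.9e-03  2.0e-04 -1.0e+00] shift mm [-2.77  0.3  95.95] t 13.98
turn z deg 0.005141691058597075
```

Request:
play_rows --pt "-0.0026 0.0003 0.01 0 -0.2 0 1" --pt "0 0 0.018 0 0 0 1" --pt "0 0 0.018 0 0 0 1" --pt "0 0 0.018 0 0 0 1" --pt "0 0 0.015 0 0 0 1" --pt "0 0 0.01 0 0 0 1" --pt "0 0 0.006 0 0 0 1" --pt "0 0 0 0 0 0 1" --pt "0 0 0 0 0 0 1"

```text
time_s: 14.73
ee_pos: [0.5732, -0.1639, 0.0301]
eef_rot: [-3.141, 0.001, 3.1]
force: [0.2, -0.6, -1.8]
grip_width: 0.0139
grip_force: 25.0
```

```bash
python3 - <<'E'
from h import *
go([.5719,-.1645,.0235],87.6);o=ctrl.get_obs();print(o['force'],o['moment'])
E
```

```text
pos [ 0.5732 -0.1639  0.0301] yaw_y 87.64 tilt [ 1.2e-03 -5.0e-04 -1.0e+00] shift mm [ 1.24 -0.61  6.62] t 14.73
turn z deg 0.04136785710831248
[ 0.15475655 -0.55452214 -1.78345997] [-0.03268649 -0.01372092  0.00316604]
```

Request:
play_rows --pt "0 0 0.003 0 0 0 1" --pt "0 0 0.003 0 0 0 1" --pt "0 0 0 0 0 0 1" --pt "0 0.001 0 0 0 0 1" --pt "0 0.001 0 0 0 0 1" --pt "0 0.001 0 0 0 0 1" --pt "0 0.001 0 0 0 0 1" --pt "0 0 0 0 0 0 1"

```text
time_s: 15.4
ee_pos: [0.5732, -0.1598, 0.024]
eef_rot: [-3.141, 0.001, 3.1]
force: [0.2, -0.2, -1.8]
grip_width: 0.0142
grip_force: 25.0
```

Request:
play_rows --pt "0 0.0007 0 0 0 0 1" --pt "0 0.0007 0 0 0 0 1" --pt "0 0 0 0 0 0 1"

```text
time_s: 15.65
ee_pos: [0.5732, -0.1588, 0.024]
eef_rot: [-3.141, 0.001, 3.1]
force: [0.7, -2.0, -1.9]
grip_width: 0.0138
grip_force: 25.0
```

Request:
play_rows --pt "0 0.0005 0 0 0 0 1" --pt "0 0 0 0 0 0 1" --pt "0 0 0 0 0 0 1"

```text
time_s: 15.9
ee_pos: [0.5732, -0.1587, 0.024]
eef_rot: [-3.14, 0.001, 3.1]
force: [-0.8, -5.1, -1.2]
grip_width: 0.0135
grip_force: 25.0
```

Request:
play_rows --pt "-0.001 0 0 0 0 0 1" --pt "-0.001 0 0 0 0 0 1" --pt "-0.001 0 0 0 0 0 1" --pt "-0.0007 0 0 0 0 0 1" --pt "0 0 0 0 0 0 1" --pt "0 0 0 0 0 0 1"

```text
time_s: 16.4
ee_pos: [0.5764, -0.1588, 0.0237]
eef_rot: [-3.141, -0.0, 3.1]
force: [-2.1, -5.0, -1.2]
grip_width: 0.0139
grip_force: 25.0
```

Request:
play_rows --pt "-0.0007 0 0 0 0 0 1" --pt "-0.0007 0 0 0 0 0 1" --pt "0 0 0 0 0 0 1"

```text
time_s: 16.65
ee_pos: [0.5777, -0.1589, 0.0237]
eef_rot: [-3.141, -0.001, 3.1]
force: [-2.5, -4.6, -1.6]
grip_width: 0.0137
grip_force: 25.0
```

Request:
play_rows --pt "-0.0007 0 0 0 0 0 1" --pt "0 0 0 0 0 0 1" --pt "0 0 0 0 0 0 1"

```text
time_s: 16.9
ee_pos: [0.5782, -0.1589, 0.0236]
eef_rot: [-3.141, -0.001, 3.1]
force: [-3.9, -5.7, -1.4]
grip_width: 0.0139
grip_force: 25.0
```

Request:
play_rows --pt "-0.0007 0 0 0 0 0 1" --pt "0 0 0 0 0 0 1" --pt "0 0 0 0 0 0 1"

```text
time_s: 17.15
ee_pos: [0.5784, -0.1589, 0.0237]
eef_rot: [-3.141, -0.002, 3.1]
force: [-8.1, -4.6, 1.7]
grip_width: 0.0135
grip_force: 25.0
```

Request:
play_rows --pt "-0.0005 0 0 0 0 0 1" --pt "0 0 0 0 0 0 1" --pt "0 0 0 0 0 0 1"

```text
time_s: 17.4
ee_pos: [0.5786, -0.1589, 0.0237]
eef_rot: [-3.141, -0.003, 3.1]
force: [-10.8, -5.0, 2.5]
grip_width: 0.0137
grip_force: 25.0
```

Request:
play_rows --pt "0.001 -0.0003 0 0 0 0 1" --pt "0 0 0.0005 0 0 0 1" --pt "0 0 0.0005 0 0 0 1" --pt "0 0 0 0 0 0 1"

```text
time_s: 17.73
ee_pos: [0.5785, -0.159, 0.0231]
eef_rot: [-3.141, -0.001, 3.1]
force: [-6.8, -3.1, 3.3]
grip_width: 0.0137
grip_force: 25.0
```

Request:
play_rows --pt "0 0 0.0005 0 0 0 1" --pt "0 0 0 0 0 0 1" --pt "0 0 0 0 0 0 1"

```text
time_s: 17.98
ee_pos: [0.5785, -0.159, 0.0227]
eef_rot: [-3.141, -0.001, 3.1]
force: [-6.5, -2.5, 4.6]
grip_width: 0.0137
grip_force: 25.0
```

Request:
play_rows --pt "0 0 0.0005 0 0 0 1" --pt "0 0 0 0 0 0 1" --pt "0 0 0 0 0 0 1"

```text
time_s: 18.23
ee_pos: [0.5785, -0.159, 0.0224]
eef_rot: [-3.141, -0.001, 3.1]
force: [-8.2, -3.1, 6.1]
grip_width: 0.0139
grip_force: 25.0
```

Request:
play_rows --pt "0.0005 0 0 0 0 0 1" --pt "0 0 0.0004 0 0 0 1" --pt "0 0 0 0 0 0 1" --pt "0 0 0 0 0 0 1"

```text
time_s: 18.57
ee_pos: [0.5784, -0.159, 0.0223]
eef_rot: [-3.141, 0.0, 3.1]
force: [-6.8, -2.9, 7.7]
grip_width: 0.0136
grip_force: 25.0
```

Request:
play_rows --pt "0 0 0.0005 0 0 0 1" --pt "0 0 0 0 0 0 1" --pt "0 0 0 0 0 0 1"

```text
time_s: 18.82
ee_pos: [0.5784, -0.159, 0.0223]
eef_rot: [-3.141, 0.001, 3.1]
force: [-9.7, -2.1, 12.9]
grip_width: 0.014
grip_force: 25.0
```

The die is bottomed at reported z 0.0223, against a predicted 0.0222. Release.

Request:
play_rows --pt "0 0 -0.0006 0 0 0 1" --pt "0 0 0 0 0 0 1" --pt "0 0 0 0 0 0 0.2" --pt "0 0 0 0 0 0 0.2" --pt "0 0 0 0 0 0 0.2" --pt "0 0 0 0 0 0 0.2" --pt "0 0 -0.005 0 0 0 0.2" --pt "0 0 -0.01 0 0 0 0.2" --pt "0 0 -0.02 0 0 0 0.2" --pt "0 0 -0.03 0 0 0 0.2" --pt "0 0 -0.03 0 0 0 0.2" --pt "0.03 0 -0.02 0 0 0 0.2" --pt "0.03 -0.02 0 0 0 0 0.2" --pt "0.03 -0.03 0 0 0 0 0.2" --pt "0.03 -0.03 0 0 0 0 0.2" --pt "0.03 -0.03 0 0 0 0 0.2" --pt "0.03 -0.03 0 0 0 0 0.2" --pt "0 0 0 0 0 0 0.2"

```text
time_s: 20.32
ee_pos: [0.3913, -0.2926, 0.1377]
eef_rot: [-3.14, 0.001, 3.095]
force: [0.9, -0.3, -0.0]
grip_width: 0.0375
grip_force: 0.0
```

```bash
python3 - <<'E'
from h import *
M=model('wrist'); im=ctrl.camera('wrist'); np.savez('w3',K=M[0],R=M[1],t=M[2])
cv2.imwrite('pics/w3f.png',im); p=proj('',[[.58,-.16,.03]],M)[0]; print('die px',p)
tp=ctrl.camera('top'); cv2.imwrite('pics/t3.png',tp); sd=ctrl.camera('side')
u,v=[int(a) for a in p]; q=proj('side',[[.58,-.16,.03]])[0].astype(int)
a=cv2.resize(im[max(0,v-70):v+70,max(0,u-70):u+70],(330,330),interpolation=cv2.INTER_CUBIC) if 0<u<560 and 0<v<420 else np.zeros((330,330,3),np.uint8)
b=cv2.resize(tp[180:240,350:410],(330,330),interpolation=cv2.INTER_CUBIC); c=cv2.resize(sd[q[1]-30:q[1]+30,q[0]-12:q[0]+12],(132,330),interpolation=cv2.INTER_CUBIC)
cv2.imwrite('pics/c7.png',np.hstack([a,b,c])); print(v-70,u-70)
E
```

```text
die px [408.81428464 354.83347658]
284 338
```

View pics/c7.png

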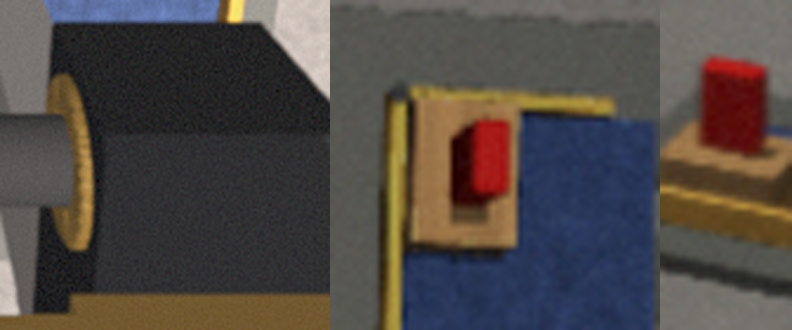

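The top crop shows the die upright in the corner; the dark strip beside the long guide may only be parallax. I'll check it with numbers.

```bash
python3 - <<'E'
from h import *
M=model('top'); im=cv2.imread('pics/t3.png'); hsv=cv2.cvtColor(im,cv2.COLOR_BGR2HSV)
w=cv2.inRange(hsv,(5,50,80),(20,170,255))|cv2.inRange(hsv,(0,180,40),(5,255,255))|cv2.inRange(hsv,(174,180,40),(180,255,255)); m=np.zeros_like(w); m[197:228,363:386]=w[197:228,363:386]
m=cv2.morphologyEx(m,cv2.MORPH_OPEN,np.ones((3,3),np.uint8)); ys,xs=np.where(m)
r=cv2.minAreaRect((plane('top',np.c_[xs,ys],.040,M)[:,:2]*1000).astype(np.float32)); print(r,cv2.boxPoints(r).round(1).tolist())
x=np.radians(-2.4)
for c in ([606.,-139.4],[607.6,-140.2]): print('in corner frame',np.array([[np.cos(x),np.sin(x)],[-np.sin(x),np.cos(x)]])@(np.array(r[0])-c))
E
```

```text
((576.99755859375, -158.90499877929688), (39.98109436035156, 56.754085540771484), 86.39212799072266) [[547.4000244140625, -177.10000610351562], [604.0999755859375, -180.60000610351562], [606.5999755859375, -140.6999969482422], [549.9000244140625, -137.1999969482422]]
in corner frame [-28.16021676 -20.70238578]
in corner frame [-29.79231381 -19.97008856]
```

```bash
python3 -c "
from h import *
print(ctrl.hand_in())"
```

```text
the job is handed in; nothing more can be done
None
```

The red die is out of its pocket and standing face down in the register corner, within about 1–2 mm of flush with both guides by the top camera; the job is handed in, and the hand-in returned no verdict.

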